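Draw the bottom packing plate from the rack and dock it at the corner stop

TASK

Hook the orange bottom packing plate by its lip and slide it straight out of the blue rack, so that the grey and green plates drop down flat and stay in the rack. Keep it on the board and slide it to the aluminium corner stop, with its tab through the opening between the two end blocks; leave it flush against the side rail and both end blocks, and let go.

Things in the scene. Friction and masses are not known exactly. Their poses are not given: they have to be found in the camera images.
- plate_bottom_center (a point): ORANGE plastic plate, lowest of three alike, about 0.16 kg: body 90 (x) x 150 (y) x 12 mm. From the middle of its -x long edge a flat tab, 32 mm wide, 12 mm thick, sticks out 48 mm; its last 6 mm rise as an upright lip 25 mm above the tab, leaving a 42 mm gap from lip to plate edge. Point: centre of the body, 6 mm above its underside; lip centre at x = -90 mm, y = 0.
- bottom_lip (a point): Centre of the orange plate's upright lip, 24.5 mm above the board (lip top 37 mm). Plate's axes: lip 6 mm thick along x, 32 mm wide along y; the plate body lies on its +x side. Hook it from the gap behind, or pinch it from above. The tabs of the plates above leave 34 mm free on either side of its centre line; their lips reach up to 61 mm.
- plate_middle_center (a point): GREY plate like the orange one and lying on it, but with its tab 50 mm to the +y side of the middle. Point: centre of its body, half-way up: 18 mm above the board at the start, 6 mm once dropped.
- plate_top_center (a point): GREEN plate, the same, on top of the grey one, with its tab 50 mm to the -y side of the middle. Point: centre of its body, half-way up: 30 mm above the board at the start, 18 mm once dropped.
- rack: Fixed blue sheet-metal rack without a floor, 62 mm high, outside 101 (x) x 161 (y) mm with flat feet to y = +-100 mm; holds the plates with 1.5 mm play, axes parallel. Origin on the board under the stack's centre. Tabs stick out of its front (-x).
- rack_gate (a point): Middle of the rack's front, on the board, at x = -48 mm of the rack, same axes. Two 10 mm wide corner flanges hold the upper plates back; the 17 mm high gate below them lets only the lowest plate slide out along -x. The plates above drop fully once it is drawn about 145 mm (their tabs rest on it until then).
- corner_stop: Fixed aluminium stop, bars 20 mm high, 16 mm thick. Origin on the board where the orange plate's body centre lies when flush, axes parallel to the plate's. Side rail on -y (face y = -75 mm, x from -57 to +73 mm); two end blocks on -x (faces x = -45 mm; y from -91 to -37 and from +37 to +75 mm), the tab passing between them. Open to +x and +y.
Things that resemble listed ones, but are neither listed nor needed, are in the scene too. Of the things that look like the part that bears plate_bottom_center, the larger one is meant.

How it is judged (in metres and radians):
On the way:
1. the orange plate is out of the rack and the grey and green plates have dropped flat inside it (x of plate_bottom_center in the frame of rack below -0.1 m and height (world z) of plate_middle_center below 0.01 m and x of each of plate_middle_center, plate_top_center in the frame of rack above -0.012 m and angle between each of plate_middle_center, plate_top_center's own z axis and vertical below 0.06 rad and height (world z) of plate_top_center below 0.022 m), for 0.2 s.
At the end, for the whole second after the job is handed in: Orange plate flat on the board at the corner stop, tab through the opening, centre within 5 mm of flush along each axis, square within 0.04 rad; grey plate on the board and green on it, flat, at most 12 mm forward of their place in the rack; all at rest (x of plate_bottom_center in the frame of corner_stop between -0.005 and 0.005 m and y of plate_bottom_center in the frame of corner_stop between -0.005 and 0.005 m and angle between the x axis of plate_bottom_center and the x axis of corner_stop, either way round below 0.04 rad and height (world z) of plate_bottom_center below 0.009 m and angle between plate_bottom_center's own z axis and vertical below 0.04 rad and x of bottom_lip in the frame of corner_stop between -0.12 and -0.06 m and height (world z) of plate_middle_center below 0.01 m and x of each of plate_middle_center, plate_top_center in the frame of rack above -0.012 m and angle between each of plate_middle_center, plate_top_center's own z axis and vertical below 0.06 rad and height (world z) of plate_top_center below 0.022 m and linear speed of each of plate_bottom, plate_middle, plate_top below 0.02 m/s); the robot touches nothing.
It fails at once if the orange plate is lifted more than 25 mm off the board (height (world z) of plate_bottom_center above 0.031 m).
It fails at once if the grey or green plate is lifted (more than 12 mm above its start) (height (world z) of plate_middle_center above 0.03 m or height (world z) of plate_top_center above 0.042 m).
It fails at once if the grey or green plate is drawn out of the rack (more than 30 mm) (x of any of plate_middle_center, plate_top_center in the frame of rack below -0.03 m).
It also fails if it takes over 72 s, if anything falls off the work surface, if the arm or the gripper's body presses on something with over 40 N, if the wrist force passes 120 N, or if a joint passes its speed limit or range.

ROBOT

A 6-joint arm with a two-finger parallel gripper is mounted at the origin on a cart in front of the work surface, level with it; the furniture and walls round the work are solid. World frame = base frame: x ahead of the robot, y to its left, z up, the work surface at z = 0. Lengths are in m, angles in degrees, forces in N, time in s.
With the tool pointing down it reaches from about 0.3 to 0.75 m from the base axis. Payload 8.5 kg.
Tool frame: the origin (TCP) lies on the centre line of the jaws, within the pads' length; the fingertips stand env.tips_ahead ahead of it and the grasp point (between the pads) lies 8 mm behind it (env.tips_ahead is the distance from the TCP to the fingertips, in m); z points along the fingers, y is the direction in which the jaws open and shut (so a half turn about z gives the same grasp; the last joint's range is limited). The gripper opens to 85 mm and grips with 20 to 120 N. Pads are 22 mm wide; open, the fingers measure 114 mm over their backs; the gripper's body (76 mm by 85 mm) begins 54 mm behind the grasp point. The pads swing forward as they close: fully open they stand 13 mm farther back than shut.
Start: joints at [60.774, 21.807, 74.336, -0, 83.858, -12.336], TCP at [0.16, 0.526, 0.242] pointing down, gripper open.
Joint ranges: [-178.18, 178.18], [-50.72, 133.34], [12.68, 142.11], [-81.47, 261.47], [9.98, 163.14], [-165.26, 165.26]. Speed limits (degrees/s): [136.94, 136.94, 180, 180, 180, 180].

INTERFACE

Orientations are given as a 3x3 rotation matrix whose columns are the frame's x, y, z axes.
In Python, from rig import env gives the robot as it stands.
- The arm moves only by the tool servo_tool, never from a script. Its argument "commands" is a list of rows, each an object with "linear": the shift along the tool's x, y, z in mm, a list of three; "angular": the turn, a rotation vector about the tool's x, y, z in degrees, a list of three; "gripper": the opening, from -1 (shut) to 1 (fully open). In form: [{"linear": [x, y, z], "angular": [rx, ry, rz], "gripper": gripper}, ...]. A call has 1 to 20 rows; each row is the pose to reach, as a shift and turn from the pose commanded when the call began, along the tool's axes at that moment; what a row does not reach only later rows make up. A row lasts 1/10 s, in which the tool goes at most 50 mm and 8.59 degrees, less where a joint would pass 70% of its speed; a pose out of reach is approached as far as the arm can. A call with a gripper value outside its range is refused whole. The fingers move at their own pace and stop on an object; "force" is the grip in N (left out, the last holds). Time passes only in rows, so rows that repeat a pose let the fingers close. It gives the time, the measured TCP pose, the force and the opening at its end, in the units of the state.
- env.observe(): the state, without advancing time (a new reading comes with each control period).
- env.get_image(name): name is "scene" or "top" or "wrist"; returns a dict with "frame" (420x560x3 uint8, blue, green, red), "fx", "fy", "cx", "cy" (pixels), "cam_to_world" (4x4, takes a point from camera to world coordinates); the wrist camera has in their place "T_tool_cam" (4x4, takes a point from camera to tool coordinates, whose origin is the TCP and whose axes are the flange's). Camera axes: x right, y up, looking along -z (the intrinsics and any distortion apply to the point x, -y, -z); pixel columns grow to the right and rows downward; lengths in m; the calibration is good to about 2 mm. A picture is of the moment at which its call begins: read the wrist's pose just before it. There is no depth.
- env.close_job(): hands the job in, once; it reports no verdict.
Trained networks look in a picture, given as the dict that the camera call returned (one of the last four; its "shot" number tells which), for a name from the list of things; names that differ only in an ending like _2 or _b are one class to them, and where a whole thing is asked for, a point or a joint stands for the part that bears it (a point fixed in the world has none). Each returns a list of dicts, best first, with "confidence" (0 to 1); they miss things now and then, are a little off and sometimes report something else, mostly with a low value. They report only what shows in the picture. A call takes as long as a camera call. They do not tell look-alikes from the thing itself.
- env.trace(picture, query): "pixels" (420x560 bool, what is visible of it) and "extent" ([left, top, right, bottom] in pixels, round what is visible of it).
The state is a dict: "time_s": time; "q": joint angles; "qvel": joint speeds; "joint_efforts": joint torques, N m; "position": TCP position; "tool_rot": TCP orientation; "ft_force": force on the tool from outside, world axes, zero at the start; "wrist_torque": the same for the moment, N m; "grip_width": finger opening in m.
Only numpy, scipy, OpenCV 4.12 (cv2) and the standard library are available. Lean on these libraries where they do the work, as an engineer would, in place of code of your own. Each camera call takes 0.05 s, during which the arm holds its last target.

## Working session

There is one attempt and no reset: what is moved stays moved. The work goes in short steps, Python scripts to look and compute and a tool call to move; the robot and the scene stay as the last step left them, time stands still between calls to the robot, and variables do not carry over. Pictures are saved under pics/ and viewed, and the job is handed in when it is done.

Besides the shell and the picture viewer there is one more tool, called after "Request:" as a command line: name --argument value ..., lists and objects as JSON in quotes. servo_tool: Moves the arm, as the interface text tells. Its arguments: {"type":"object","properties":{"commands":{"type":"array","items":{"type":"object","properties":{"linear":{"type":"array","items":{"type":"number"}},"angular":{"type":"array","items":{"type":"number"}},"gripper":{"type":"number"}}}},"force":{"type":"number"}},"required":["commands"]}

```bash
ls; mkdir -p pics; python3 - <<'E'
from rig import env
import cv2,numpy as np
print(env.tips_ahead)
o=env.observe();print(o)
for n in ["scene","top","wrist"]:
    p=env.get_image(n);cv2.imwrite(f"pics/{n}0.png",p["frame"])
    print(n,{k:v for k,v in p.items() if k!="frame"})
    for q in ["plate_bottom_center","bottom_lip","plate_middle_center","plate_top_center","rack","corner_stop"]:
        r=env.trace(p,q);print(q,[(round(d["confidence"],2),d["extent"],int(d["pixels"].sum())) for d in r])
E
```

```text
pics
0.011
{'time_s': 0.0, 'q': array([ 6.07723269e+01,  2.18419777e+01,  7.43846201e+01, -4.48486505e-04,
        8.38607352e+01, -1.23358932e+01]), 'qvel': array([-0.02140603,  0.03033128, -0.01393853, -0.0433879 ,  0.02357922,
       -0.11014232]), 'joint_efforts': array([ 5.60285152e-04, -4.48453939e+01, -2.31274742e+01, -2.51497722e-04,
        4.80370276e-03,  3.77880639e-06]), 'position': array([0.15967308, 0.52601367, 0.24170331]), 'tool_rot': array([[-9.56855408e-01,  2.90563562e-01, -7.37470395e-04],
       [ 2.90564324e-01,  9.56854531e-01, -1.33399157e-03],
       [ 3.18042548e-04, -1.49071963e-03, -9.99998838e-01]]), 'ft_force': array([-0.4646188 ,  0.72613691,  0.10078322]), 'wrist_torque': array([ 0.01970505, -0.00303027, -0.01921525]), 'grip_width': 0.08514942717977453}
scene {'fx': 406.7848732810267, 'fy': 406.7848732810267, 'cx': 281.8111678935908, 'cy': 206.94308160200373, 'cam_to_world': array([[ 0.80623615,  0.37243397, -0.45964792,  0.07820636],
       [-0.59138686,  0.52793391, -0.60954685, -0.50549641],
       [ 0.01564777,  0.76326845,  0.64589196,  0.6428441
[... 1336 characters left out ...]
94, [348.5, 154.9, 421.2, 224.0], 852)]
wrist {'fx': 350.6846496304696, 'fy': 350.6846496304696, 'cx': 276.9212013845834, 'cy': 210.8492597794508, 'T_tool_cam': array([[ 6.42202938e-04,  9.50395119e-01,  3.11044539e-01,
         7.91779941e-02],
       [ 9.99999781e-01, -6.60160952e-04, -4.75464096e-05,
         7.22409551e-04],
       [ 1.60151583e-04,  3.11044502e-01, -9.50395335e-01,
        -1.31965844e-01],
       [ 0.00000000e+00,  0.00000000e+00,  0.00000000e+00,
         1.00000000e+00]]), 'shot': 3}
plate_bottom_center [(0.96, [158.4, 344.3, 216.9, 403.8], 1997)]
bottom_lip [(0.92, [154.7, 347.9, 218.3, 404.9], 1923)]
plate_middle_center []
plate_top_center []
rack []
corner_stop []
```

```bash
python3 - <<'E'
import cv2
for n in ["scene","top"]:
    i=cv2.imread(f"pics/{n}0.png")
    x0,y0,x1,y1=(140,130,440,340)
    cv2.imwrite(f"pics/{n}0z.png",cv2.resize(i[y0:y1,x0:x1],(800,560),interpolation=cv2.INTER_CUBIC))
E
```

```text
(no output)
```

View pics/scene0.png

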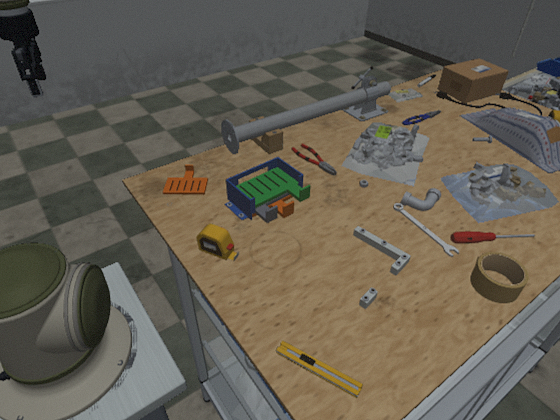

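View pics/top0.png

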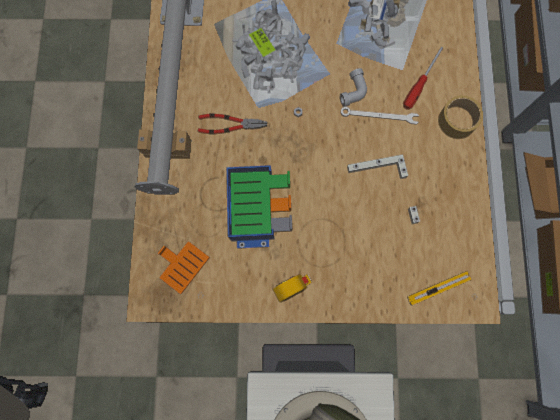

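View pics/top0z.png

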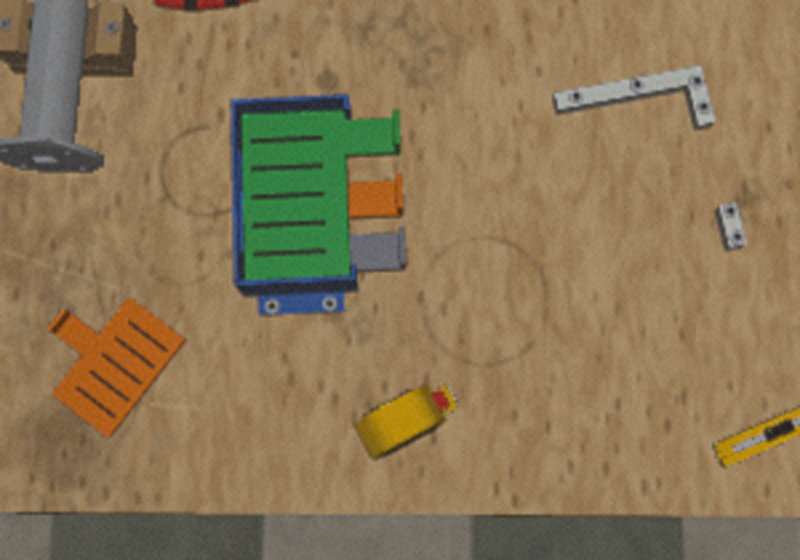

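View pics/scene0z.png

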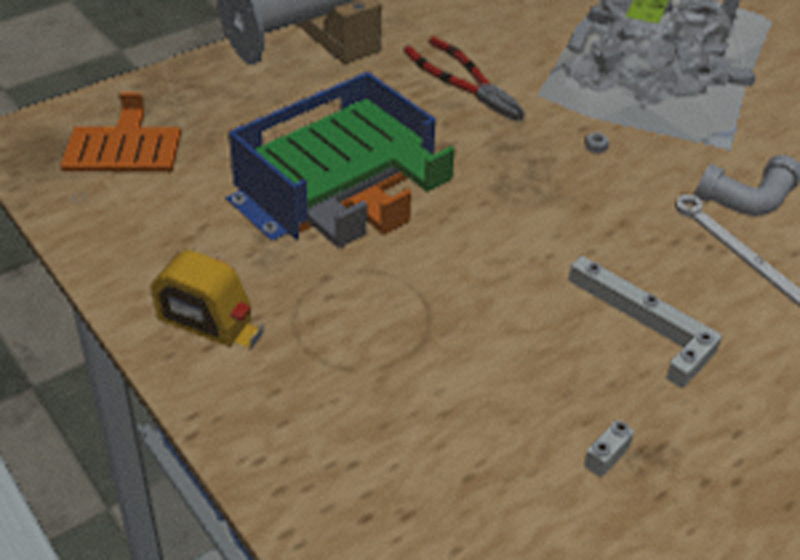

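```bash
cat > h.py <<'E'
import numpy as np,cv2
from rig import env
def camT(p,o=None):
    if "cam_to_world" in p: return np.array(p["cam_to_world"])
    T=np.eye(4);T[:3,:3]=o["tool_rot"];T[:3,3]=o["position"]
    return T@np.array(p["T_tool_cam"])
def ray(p,T,uv,z):
    uv=np.atleast_2d(uv).astype(float)
    d=np.c_[(uv[:,0]-p["cx"])/p["fx"],-(uv[:,1]-p["cy"])/p["fy"],-np.ones(len(uv))]@T[:3,:3].T
    s=(z-T[2,3])/d[:,2]
    return T[:3,3]+d*s[:,None]
def proj(p,T,X):
    X=np.atleast_2d(X);c=(X-T[:3,3])@T[:3,:3]
    return np.c_[p["cx"]+p["fx"]*c[:,0]/-c[:,2],p["cy"]-p["fy"]*c[:,1]/-c[:,2]]
def fr(pose,L):
    x,y,t=pose;t=np.deg2rad(t);L=np.atleast_2d(L).astype(float);c,s=np.cos(t),np.sin(t)
    return np.c_[x+c*L[:,0]-s*L[:,1],y+s*L[:,0]+c*L[:,1],L[:,2]]
def box(x0,x1,y0,y1,z):
    a=[[x0,y0,z],[x1,y0,z],[x1,y1,z],[x0,y1,z],[x0,y0,z]]
    return np.array(a)
RACK=[box(-.0505,.0505,-.0805,.0805,.062),box(-.0505,.0505,-.0805,.0805,0)]
PL=lambda z,dy:[box(-.045,.045,-.075,.075,z+.012),box(-.093,-.045,dy-.016,dy+.016,z+.012),box(-.093,-.087,dy-.016,dy+.016,z+.037)]
STOP=[box(-.057,.073,-.091,-.075,.02),box(-.061,-.045,-.091,-.037,.02),box(-.061,-.045,.037,.075,.02)]
def draw(img,p,T,pose,boxes,col,s=1,off=(0,0)):
    for b in boxes:
        uv=(proj(p,T,fr(pose,b))-off)*s
        cv2.polylines(img,[np.round(uv*16).astype(np.int32)],False,col,1,cv2.LINE_AA,4)
E
python3 - <<'E'
from h import *
p=env.get_image("top");T=camT(p)
z=lambda l:np.array(l)/2.6667+[140,130]
print("stop",ray(p,T,z([[555,95],[700,67],[714,124],[558,112],[735,203],[745,245],[718,207]]),.02).round(4))
print("rack",ray(p,T,z([[232,101],[348,96],[356,280],[238,284]]),.062).round(4))
print("lip",ray(p,T,z([[403,174],[404,213]]),.037).round(4))
E
```

```text
stop [[ 0.6175 -0.0711  0.02  ]
 [ 0.6441 -0.2007  0.02  ]
 [ 0.5913 -0.2106  0.02  ]
 [ 0.6018 -0.0734  0.02  ]
 [ 0.5199 -0.2255  0.02  ]
 [ 0.4827 -0.2322  0.02  ]
 [ 0.5162 -0.2105  0.02  ]]
rack [[0.5973 0.2089 0.062 ]
 [0.6022 0.1102 0.062 ]
 [0.4433 0.1014 0.062 ]
 [0.4396 0.1986 0.062 ]]
lip [[0.5403 0.0631 0.037 ]
 [0.5059 0.0621 0.037 ]]
```

Request:
servo_tool --commands '[{"linear":[-449,-309,0],"angular":[0,0,-20.3],"gripper":0},{"linear":[-449,-309,0],"angular":[0,0,-20.3],"gripper":0},{"linear":[-449,-309,0],"angular":[0,0,-20.3],"gripper":0},{"linear":[-449,-309,0],"angular":[0,0,-20.3],"gripper":0},{"linear":[-449,-309,0],"angular":[0,0,-20.3],"gripper":0},{"linear":[-449,-309,0],"angular":[0,0,-20.3],"gripper":0},{"linear":[-449,-309,0],"angular":[0,0,-20.3],"gripper":0},{"linear":[-449,-309,0],"angular":[0,0,-20.3],"gripper":0},{"linear":[-449,-309,0],"angular":[0,0,-20.3],"gripper":0},{"linear":[-449,-309,0],"angular":[0,0,-20.3],"gripper":0},{"linear":[-449,-309,0],"angular":[0,0,-20.3],"gripper":0},{"linear":[-449,-309,0],"angular":[0,0,-20.3],"gripper":0},{"linear":[-449,-309,0],"angular":[0,0,-20.3],"gripper":0},{"linear":[-449,-309,0],"angular":[0,0,-20.3],"gripper":0},{"linear":[-449,-309,0],"angular":[0,0,-20.3],"gripper":0}]'

```text
time_s: 2.6
position: [0.4989, 0.1013, 0.2426]
tool_rot: [[-0.998, -0.061, 0.0], [-0.061, 0.998, 0.0], [-0.0, 0.0, -1.0]]
ft_force: [-0.5, 0.4, -0.2]
grip_width: 0.0429
```

```bash
python3 - <<'E'
from h import *
o=env.observe();p=env.get_image("wrist");T=camT(p,o)
print(o["time_s"],o["position"],o["tool_rot"].round(4),o["grip_width"],o["q"].round(1))
np.savez("w1.npz",f=p["frame"],T=T,**{k:p[k] for k in("fx","fy","cx","cy")})
img=cv2.resize(p["frame"],None,fx=1.4,fy=1.4,interpolation=cv2.INTER_CUBIC)
cv2.imwrite("pics/w1.png",img)
draw(img,p,T,(.5205,.1547,93.4),RACK,(0,0,255),1.4)
draw(img,p,T,(.5205,.1547,93.4),PL(0,0)+PL(.024,-.05),(255,0,255),1.4)
draw(img,p,T,(.5426,-.1592,101.6),STOP,(0,255,255),1.4)
cv2.imwrite("pics/w1o.png",img)
E
```

```text
2.6 [0.49889344 0.10129377 0.24256325] [[-9.981e-01 -6.120e-02  1.000e-04]
 [-6.120e-02  9.981e-01  2.000e-04]
 [-1.000e-04  2.000e-04 -1.000e+00]] 0.042858887946529554 [ -1.9  17.7  80.7   0.   81.7 -95.4]
```

View pics/w1o.png

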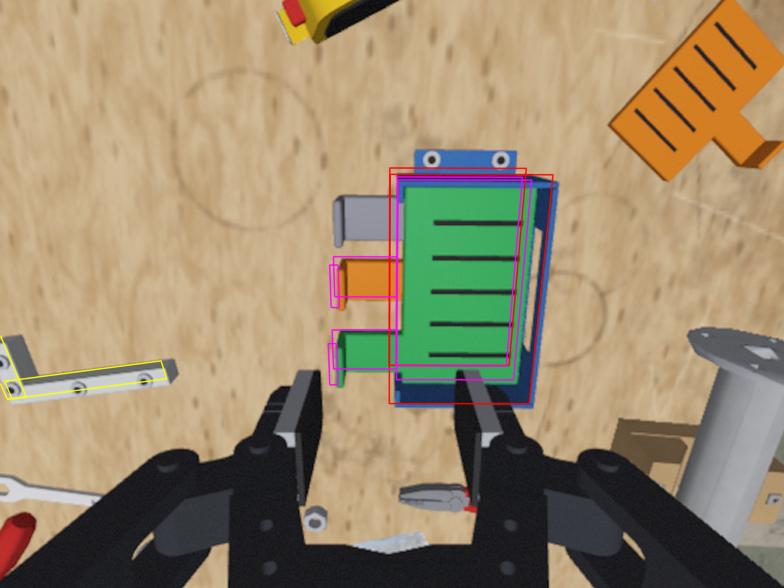

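View pics/w1.png

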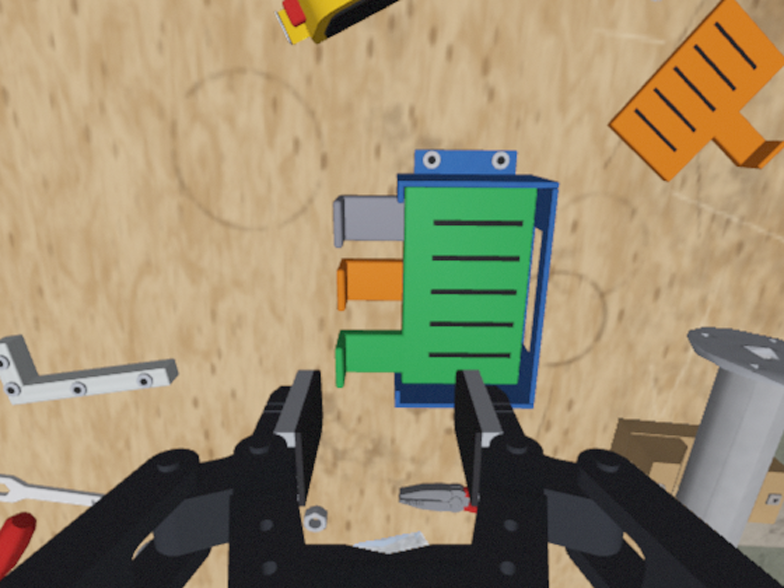

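```bash
cat >> h.py <<'E'
from scipy.optimize import least_squares
class W(dict):pass
def load(f):
    d=np.load(f);return {k:(d[k] if k=="f" else float(d[k])) for k in("fx","fy","cx","cy")},d["T"],d["f"]
def fit(p,T,L,uv,x0):
    f=lambda q:(proj(p,T,fr((q[0],q[1],q[2]*100),L))-uv).ravel()
    r=least_squares(f,[x0[0],x0[1],x0[2]/100]);return np.array([r.x[0],r.x[1],r.x[2]*100]),r.fun.reshape(-1,2)
E
python3 - <<'E'
from h import *
p,T,f=load("w1.npz")
# rack top corners local: image top = grey side=+y, image left=-x
L=[[-.0505,.0805,.062],[.0505,.0805,.062],[.0505,-.0805,.062],[-.0505,-.0805,.062]]
uv=np.array([[397,176],[557,183],[532,407],[395,406]])/1.4
print(fit(p,T,L,uv,(.52,.155,93.4)))
c=f[100:310,220:420];cv2.imwrite("pics/c1.png",cv2.resize(c,None,fx=2.8,fy=2.8,interpolation=cv2.INTER_CUBIC))
c=f[220:300,0:140];cv2.imwrite("pics/c2.png",cv2.resize(c,None,fx=5,fy=5,interpolation=cv2.INTER_CUBIC))
E
```

```text
(array([ 0.52337245,  0.15853778, 92.88534361]), array([[-0.24885213,  1.6341046 ],
       [ 1.41711294, -1.99399141],
       [ 0.20136532,  0.49799648],
       [-1.55924834,  0.20095484]]))
```

View pics/c1.png

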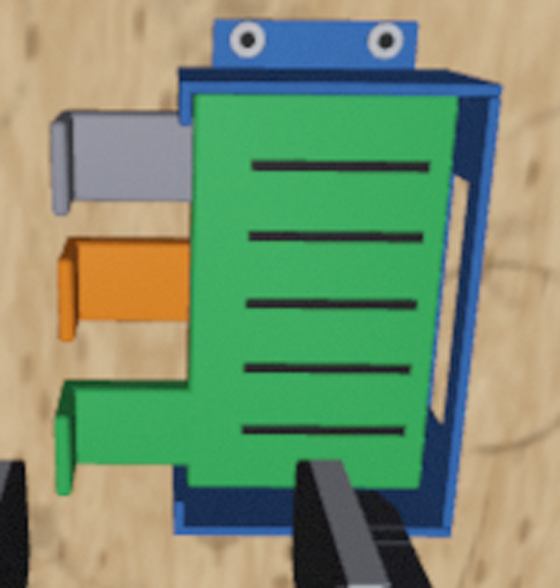

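```bash
python3 - <<'E'
from h import *
p,T,f=load("w1.npz")
O=np.array([220,100])
L=[[-.0505,.0805,.062],[.0505,.0805,.062],[.0505,-.0805,.062],[-.0505,-.0805,.062]]
uv=np.array([[180,83],[500,85],[450,534],[175,534]])/2.8+O
r,e=fit(p,T,L,uv,(.52,.155,93.4));print(r,e)
# plate top green
L=[[-.045,.075,.036],[.045,.075,.036],[.045,-.075,.036],[-.045,-.075,.036]]
uv=np.array([[193,97],[460,95],[420,488],[187,488]])/2.8+O
print(fit(p,T,L,uv,r))
print("lip",ray(p,T,np.array([[67,299],[67,258],[67,340]])/2.8+O,.037))
print("greylip",ray(p,T,np.array([[61,168]])/2.8+O,.049), "pred",fr(r,[[-.09,.05,.049],[-.09,0,.037],[-.09,-.05,.061]]))
print("grnlip",ray(p,T,np.array([[65,452]])/2.8+O,.061))
img=cv2.resize(f,None,fx=2.8,fy=2.8,interpolation=cv2.INTER_CUBIC)[280:868,616:1176].copy()
draw(img,p,T,r,RACK,(0,0,255),2.8,O);draw(img,p,T,r,PL(0,0)+PL(.024,-.05)+PL(.012,.05),(255,0,255),2.8,O)
cv2.imwrite("pics/c1o.png",img)
E
```

```text
[ 0.52444897  0.15932017 93.27714914] [[-0.78785728 -0.57326595]
 [ 0.79772042 -0.72931208]
 [ 0.66592223  1.17562844]
 [-0.6766328   0.76460953]]
(array([ 0.52521704,  0.15963557, 93.34966955]), array([[ 4.45181043e-04, -1.15307793e+00],
       [-3.82681876e-01, -1.05509072e-01],
       [ 2.50136183e-01,  9.35803150e-01],
       [ 1.85748194e-01,  6.80332781e-01]]))
lip [[0.52806767 0.07023841 0.037     ]
 [0.51279153 0.06973953 0.037     ]
 [0.54376563 0.07075105 0.037     ]]
greylip [[0.47862483 0.06769821 0.049     ]] pred [[0.47967567 0.06660906 0.049     ]
 [0.5295939  0.06946735 0.037     ]
 [0.57951214 0.07232564 0.061     ]]
grnlip [[0.57697626 0.07327583 0.061     ]]
```

View pics/c1o.png

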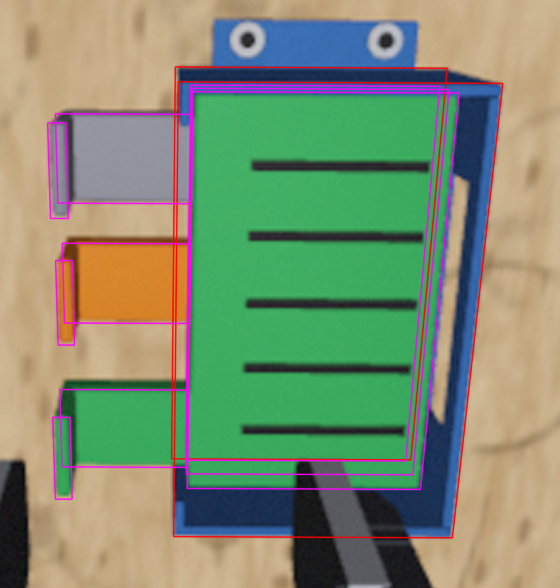

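View pics/c2.png

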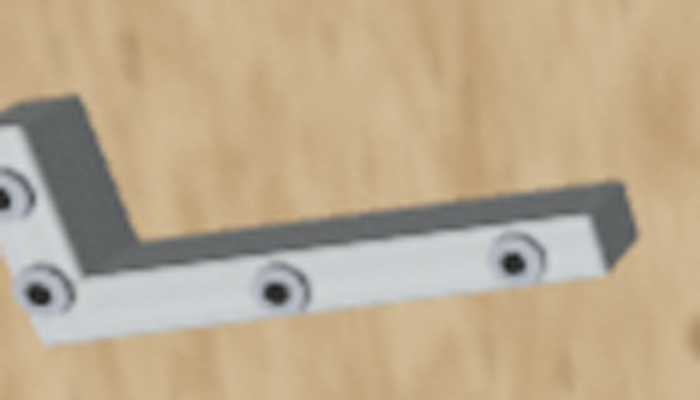

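Request:
servo_tool --commands '[{"linear":[-28,-33,0],"angular":[0,0,0],"gripper":0},{"linear":[-28,-33,40],"angular":[0,0,0],"gripper":0},{"linear":[-28,-33,90],"angular":[0,0,0],"gripper":0},{"linear":[-28,-33,135],"angular":[0,0,0],"gripper":0},{"linear":[-28,-33,150],"angular":[0,0,0],"gripper":0},{"linear":[-28,-33,150],"angular":[0,0,0],"gripper":0},{"linear":[-28,-33,150],"angular":[0,0,0],"gripper":0}]'

```text
time_s: 3.35
position: [0.5299, 0.0694, 0.0933]
tool_rot: [[-0.998, -0.06, 0.001], [-0.06, 0.998, -0.0], [-0.001, -0.0, -1.0]]
ft_force: [0.4, -0.9, 1.4]
grip_width: 0.0426
```

```bash
python3 - <<'E'
from h import *
o=env.observe();p=env.get_image("wrist");T=camT(p,o)
print(o["time_s"],o["position"],o["grip_width"],o["ft_force"])
np.savez("w2.npz",f=p["frame"],T=T,**{k:p[k] for k in("fx","fy","cx","cy")})
img=cv2.resize(p["frame"],None,fx=1.4,fy=1.4,interpolation=cv2.INTER_CUBIC)
r=(.5245,.1593,93.3)
draw(img,p,T,r,PL(0,0),(255,0,255),1.4)
cv2.imwrite("pics/w2o.png",img)
E
```

```text
3.35 [0.52989266 0.06942087 0.09328104] 0.04261758851350463 [ 0.36589005 -0.85328129  1.35598871]
```

View pics/w2o.png

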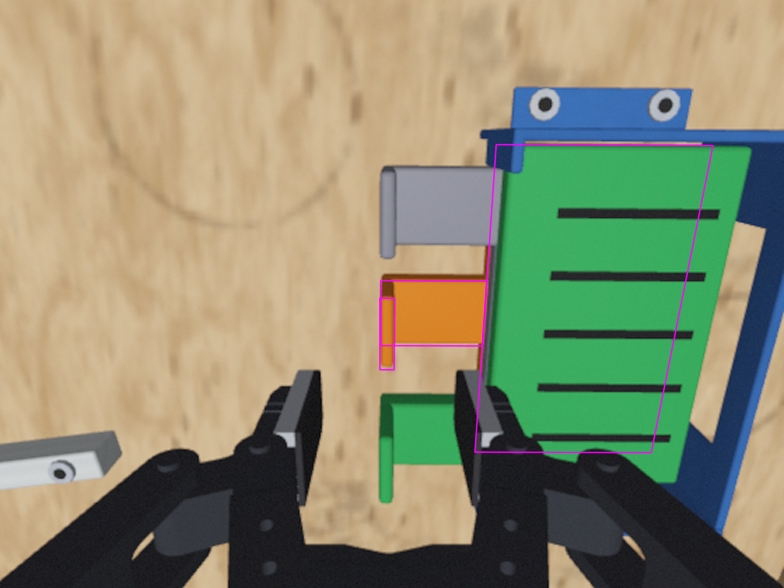

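Request:
servo_tool --commands '[{"linear":[1,0,25],"angular":[0,0,0],"gripper":0},{"linear":[1,0,45],"angular":[0,0,0],"gripper":0},{"linear":[1,0,60],"angular":[0,0,0],"gripper":0},{"linear":[1,0,66],"angular":[0,0,0],"gripper":0},{"linear":[1,0,66],"angular":[0,0,0],"gripper":0},{"linear":[1,0,66],"angular":[0,0,0],"gripper":0}]' --force 50

```text
time_s: 4.0
position: [0.5292, 0.0688, 0.0275]
tool_rot: [[-0.998, -0.06, 0.002], [-0.06, 0.998, -0.0], [-0.002, -0.0, -1.0]]
ft_force: [0.1, -0.1, 0.8]
grip_width: 0.0427
```

Request:
servo_tool --commands '[{"linear":[0,0,0],"angular":[0,0,0],"gripper":-0.5},{"linear":[0,0,0],"angular":[0,0,0],"gripper":-0.7},{"linear":[0,0,0],"angular":[0,0,0],"gripper":-1},{"linear":[0,0,0],"angular":[0,0,0],"gripper":-1},{"linear":[0,0,0],"angular":[0,0,0],"gripper":-1},{"linear":[0,0,0],"angular":[0,0,0],"gripper":-1}]' --force 50

```text
time_s: 4.6
position: [0.529, 0.0688, 0.027]
tool_rot: [[-0.998, -0.059, 0.001], [-0.059, 0.998, -0.0], [-0.001, -0.0, -1.0]]
ft_force: [0.0, 1.1, 5.4]
grip_width: 0.0047
```

Request:
servo_tool --commands '[{"linear":[0,-3,0],"angular":[0,0,0],"gripper":-1},{"linear":[0,-6,0],"angular":[0,0,0],"gripper":-1},{"linear":[0,-10,0],"angular":[0,0,0],"gripper":-1},{"linear":[0,-14,0],"angular":[0,0,0],"gripper":-1},{"linear":[0,-18,0],"angular":[0,0,0],"gripper":-1},{"linear":[0,-22,0],"angular":[0,0,0],"gripper":-1},{"linear":[0,-26,0],"angular":[0,0,0],"gripper":-1},{"linear":[0,-30,0],"angular":[0,0,0],"gripper":-1}]'

```text
time_s: 5.4
position: [0.5304, 0.0403, 0.027]
tool_rot: [[-0.998, -0.059, 0.001], [-0.059, 0.998, 0.002], [-0.001, 0.002, -1.0]]
ft_force: [-0.3, 11.3, 7.4]
grip_width: 0.0053
```

```bash
python3 - <<'E'
from h import *
o=env.observe();p=env.get_image("wrist");
print(o["time_s"],o["position"],o["grip_width"],o["ft_force"],o["wrist_torque"])
s=env.get_image("scene")["frame"][130:250,190:360]
cv2.imwrite("pics/w3.png",np.hstack([p["frame"],cv2.resize(s,None,fx=1.4,fy=1.4),]) if 0 else p["frame"])
cv2.imwrite("pics/s3.png",cv2.resize(s,None,fx=4,fy=4))
E
```

```text
5.4 [0.53041798 0.04026517 0.02696898] 0.005273721802155928 [-0.27394402 11.33015765  7.36884224] [ 1.70197799  0.06669194 -0.04893554]
```

View pics/w3.png

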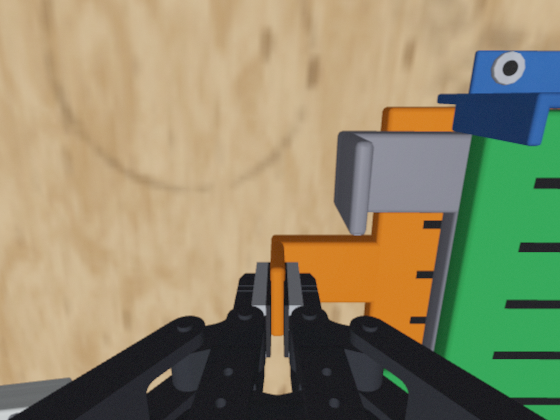

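View pics/s3.png

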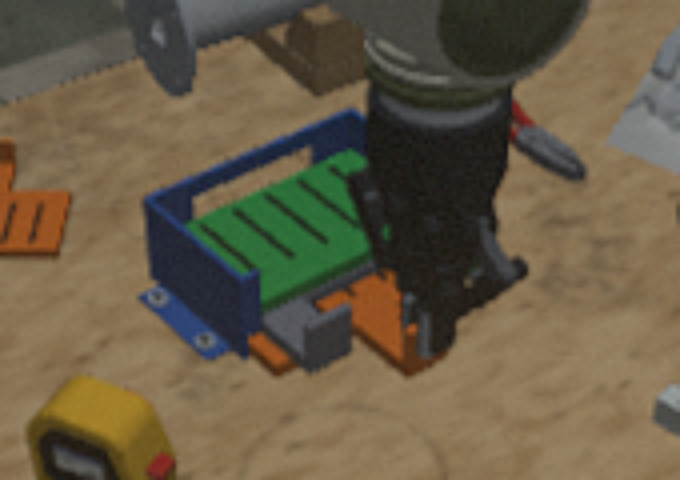

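Request:
servo_tool --commands '[{"linear":[0,-6,0],"angular":[0,0,0],"gripper":-1},{"linear":[0,-14,0],"angular":[0,0,0],"gripper":-1},{"linear":[0,-22,0],"angular":[0,0,0],"gripper":-1},{"linear":[0,-30,0],"angular":[0,0,0],"gripper":-1},{"linear":[0,-38,0],"angular":[0,0,0],"gripper":-1},{"linear":[0,-46,0],"angular":[0,0,0],"gripper":-1},{"linear":[0,-54,0],"angular":[0,0,0],"gripper":-1},{"linear":[0,-62,0],"angular":[0,0,0],"gripper":-1},{"linear":[0,-70,0],"angular":[0,0,0],"gripper":-1},{"linear":[0,-78,0],"angular":[0,0,0],"gripper":-1},{"linear":[0,-86,0],"angular":[0,0,0],"gripper":-1},{"linear":[0,-94,0],"angular":[0,0,0],"gripper":-1},{"linear":[0,-102,0],"angular":[0,0,0],"gripper":-1},{"linear":[0,-110,0],"angular":[0,0,0],"gripper":-1},{"linear":[0,-118,0],"angular":[0,0,0],"gripper":-1},{"linear":[0,-124,0],"angular":[0,0,0],"gripper":-1},{"linear":[0,-126,0],"angular":[0,0,0],"gripper":-1},{"linear":[0,-126,0],"angular":[0,0,0],"gripper":-1},{"linear":[0,-126,0],"angular":[0,0,0],"gripper":-1}]'

```text
time_s: 7.4
position: [0.5381, -0.0869, 0.027]
tool_rot: [[-0.998, -0.059, 0.001], [-0.059, 0.998, -0.0], [-0.001, -0.0, -1.0]]
ft_force: [-0.9, 1.5, 6.5]
grip_width: 0.0049
```

```bash
python3 - <<'E'
from h import *
o=env.observe();p=env.get_image("wrist");T=camT(p,o)
print(o["time_s"],o["position"],o["grip_width"],o["ft_force"],o["wrist_torque"])
np.savez("w4.npz",f=p["frame"],T=T,**{k:p[k] for k in("fx","fy","cx","cy")})
s=env.get_image("scene")["frame"][130:330,190:440]
cv2.imwrite("pics/w4.png",p["frame"])
cv2.imwrite("pics/s4.png",cv2.resize(s,None,fx=3,fy=3))
s=env.get_image("top")["frame"][130:330,190:440]
cv2.imwrite("pics/t4.png",cv2.resize(s,None,fx=3,fy=3))
E
```

```text
7.4 [ 0.53809318 -0.08685698  0.02697447] 0.004887728288312195 [-0.85532363  1.4910558   6.48542921] [0.22168273 0.12084574 0.00560036]
```

View pics/w4.png

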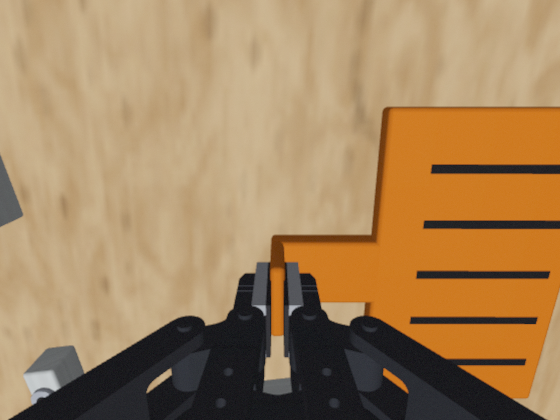

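View pics/s4.png

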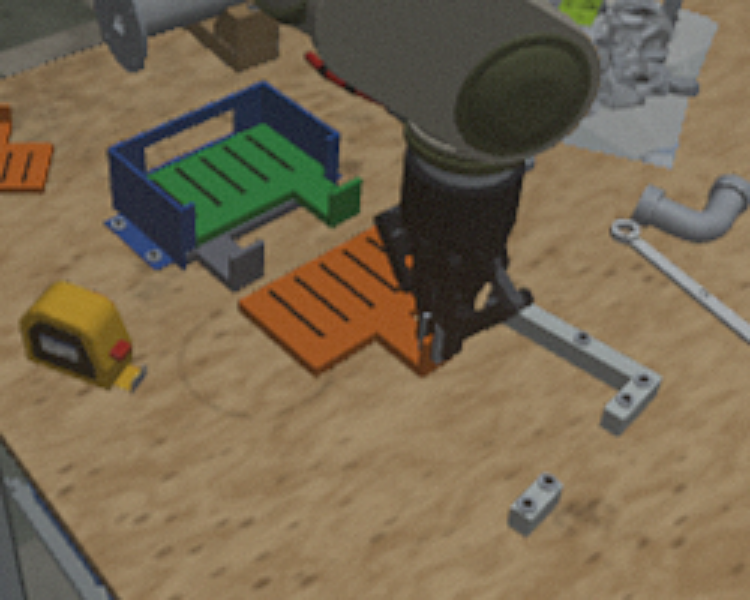

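View pics/t4.png

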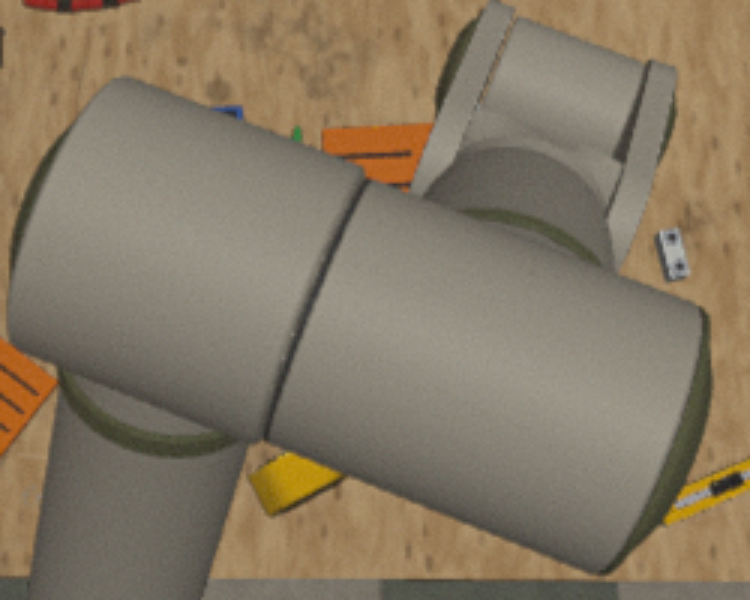

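```bash
python3 - <<'E'
from h import *
p,T,f=load("w1.npz")
L=[[.073,-.075,.02],[.073,-.091,.02],[-.061,-.091,.02],[-.045,-.075,.02],[-.045,-.037,.02]]
uv=np.array([[590,215],[607,272],[48,345],[83,275],[18,125]])/5+[0,220]
r,e=fit(p,T,L,uv,(.5426,-.159,101.6));print("stop",r,e.round(1).tolist())
p,T,f=load("w4.npz")
L=[[-.045,.075,.012],[-.045,.016,.012],[-.045,-.016,.012]]
uv=np.array([[387,107],[375,235],[366,302]])
r2,e=fit(p,T,L,uv,(.533,.003,93.3));print("plate",r2,e.round(1).tolist())
# in tool frame at w4
img=cv2.resize(f,None,fx=1.4,fy=1.4)
draw(img,p,T,r2,PL(0,0),(255,0,255),1.4);draw(img,p,T,r,STOP,(0,255,255),1.4)
cv2.imwrite("pics/w4o.png",img)
E
```

```text
stop [  0.54823917  -0.15602702 101.56913728] [[-0.1, -0.8], [0.5, 0.4], [-1.1, 0.4], [0.2, 0.3], [0.4, -0.3]]
plate [5.32137467e-01 1.98410305e-03 9.28760955e+01] [[0.5, -3.3], [-1.6, 4.8], [1.1, -0.7]]
```

View pics/w4o.png

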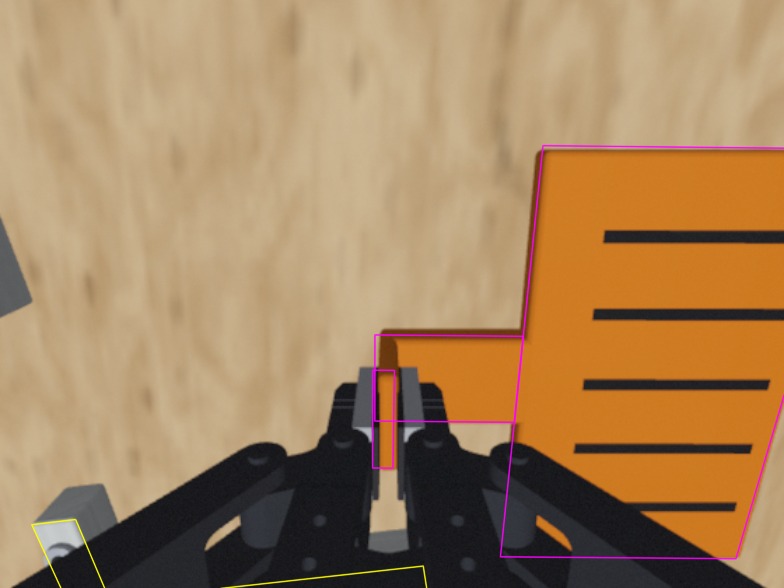

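Request:
servo_tool --commands '[{"linear":[5,0,0],"angular":[0,0,-2],"gripper":-1},{"linear":[10,-1,0],"angular":[0,0,-4],"gripper":-1},{"linear":[15,-2,0],"angular":[0,0,-6],"gripper":-1},{"linear":[19,-3,0],"angular":[0,0,-8.2],"gripper":-1},{"linear":[19,-3,0],"angular":[0,0,-8.2],"gripper":-1},{"linear":[17,-13,0],"angular":[0,0,-8.2],"gripper":-1},{"linear":[15,-25,0],"angular":[0,0,-8.2],"gripper":-1},{"linear":[13,-40,0],"angular":[0,0,-8.2],"gripper":-1},{"linear":[11,-55,0],"angular":[0,0,-8.2],"gripper":-1},{"linear":[9,-70,0],"angular":[0,0,-8.2],"gripper":-1},{"linear":[7,-84,0],"angular":[0,0,-8.2],"gripper":-1},{"linear":[5,-95,0],"angular":[0,0,-8.2],"gripper":-1},{"linear":[4.5,-101,0],"angular":[0,0,-8.2],"gripper":-1},{"linear":[4.5,-101,0],"angular":[0,0,-8.2],"gripper":-1},{"linear":[4.5,-101,0],"angular":[0,0,-8.2],"gripper":-1}]'

```text
time_s: 9.05
position: [0.5397, -0.1886, 0.027]
tool_rot: [[-0.98, -0.201, 0.001], [-0.201, 0.98, -0.001], [-0.001, -0.001, -1.0]]
ft_force: [-0.8, -1.7, 6.1]
grip_width: 0.0047
```

```bash
python3 - <<'E'
from h import *
o=env.observe();p=env.get_image("wrist");T=camT(p,o)
print(o["time_s"],o["position"],o["grip_width"],o["ft_force"],o["wrist_torque"])
np.savez("w5.npz",f=p["frame"],T=T,**{k:p[k] for k in("fx","fy","cx","cy")})
img=cv2.resize(p["frame"],None,fx=1.4,fy=1.4)
S=(.5482,-.156,101.57)
R=o["tool_rot"];c=o["position"]+.09*R[:,1];a=np.degrees(np.arctan2(R[1,1],R[0,1]));print(c,a)
draw(img,p,T,(c[0],c[1],a),PL(0,0),(255,0,255),1.4);draw(img,p,T,S,STOP,(0,255,255),1.4)
cv2.imwrite("pics/w5o.png",img)
s=env.get_image("scene")["frame"][130:330,190:440]
cv2.imwrite("pics/s5.png",cv2.resize(s,None,fx=3,fy=3))
E
```

```text
9.05 [ 0.53966517 -0.18858452  0.02701033] 0.004747545466688019 [-0.77586001 -1.68381883  6.14364966] [-0.14985948  0.1490179  -0.0179602 ]
[ 0.52158814 -0.10041872  0.02689042] 101.58702125559756
```

View pics/w5o.png

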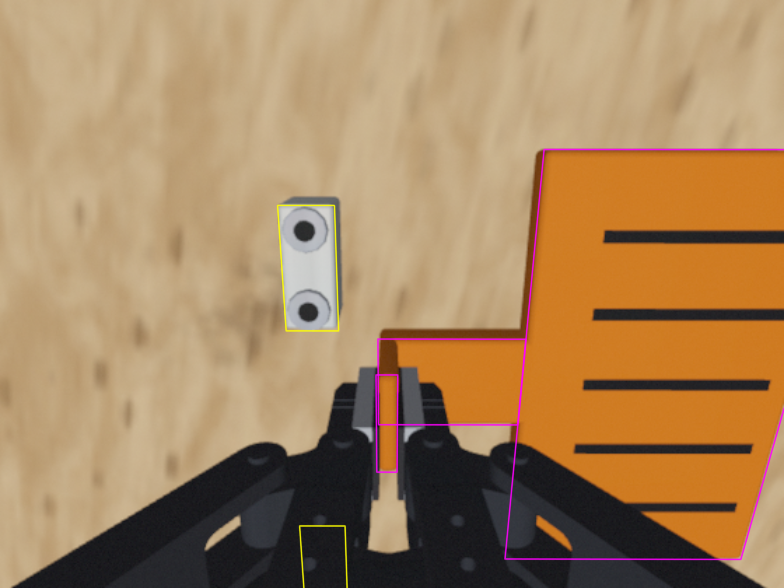

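View pics/s5.png

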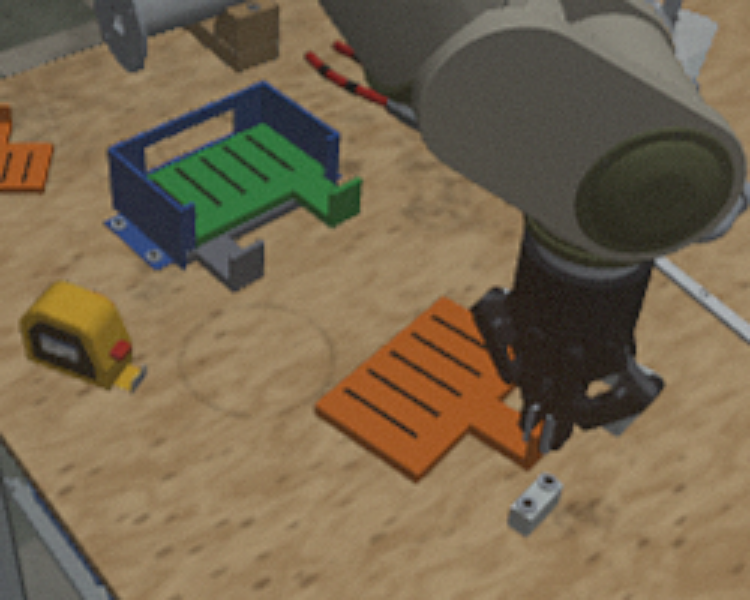

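Request:
servo_tool --commands '[{"linear":[0,-5,0],"angular":[0,0,0],"gripper":-1},{"linear":[-2,-13,0],"angular":[0,0,0],"gripper":-1},{"linear":[-4,-22,0],"angular":[0,0,0],"gripper":-1},{"linear":[-6,-32,0],"angular":[0,0,0],"gripper":-1},{"linear":[-8,-42,0],"angular":[0,0,0],"gripper":-1},{"linear":[-10,-50,0],"angular":[0,0,0],"gripper":-1},{"linear":[-10,-55,0],"angular":[0,0,0],"gripper":-1},{"linear":[-10,-56,0],"angular":[0,0,0],"gripper":-1},{"linear":[-10,-56,0],"angular":[0,0,0],"gripper":-1}]'

```text
time_s: 10.05
position: [0.5606, -0.2404, 0.027]
tool_rot: [[-0.98, -0.201, 0.001], [-0.201, 0.98, 0.001], [-0.001, 0.001, -1.0]]
ft_force: [0.1, 3.9, 7.5]
grip_width: 0.0047
```

Request:
servo_tool --commands '[{"linear":[0,-1,0],"angular":[0,0,0],"gripper":-1},{"linear":[0,-2,0],"angular":[0,0,0],"gripper":-1},{"linear":[0,-3,0],"angular":[0,0,0],"gripper":-1},{"linear":[0,-3,0],"angular":[0,0,0],"gripper":-1}]'

```text
time_s: 10.45
position: [0.5611, -0.243, 0.027]
tool_rot: [[-0.98, -0.201, -0.0], [-0.201, 0.98, 0.001], [-0.0, 0.001, -1.0]]
ft_force: [-0.9, 4.7, 7.6]
grip_width: 0.005
```

Request:
servo_tool --commands '[{"linear":[-1,0,0],"angular":[0,0,0],"gripper":-1},{"linear":[-2,0,0],"angular":[0,0,0],"gripper":-1},{"linear":[-3,0,0],"angular":[0,0,0],"gripper":-1},{"linear":[-3,0,0],"angular":[0,0,0],"gripper":-1}]'

```text
time_s: 10.85
position: [0.5634, -0.2431, 0.027]
tool_rot: [[-0.979, -0.202, -0.001], [-0.202, 0.979, 0.0], [0.001, 0.0, -1.0]]
ft_force: [-4.7, 1.4, 7.9]
grip_width: 0.0048
```

Request:
servo_tool --commands '[{"linear":[-1,0,0],"angular":[0,0,0],"gripper":-1},{"linear":[-2,0,0],"angular":[0,0,0],"gripper":-1},{"linear":[-2,0,0],"angular":[0,0,0],"gripper":-1}]'

```text
time_s: 11.15
position: [0.5654, -0.2429, 0.027]
tool_rot: [[-0.979, -0.202, -0.001], [-0.202, 0.979, -0.0], [0.001, -0.0, -1.0]]
ft_force: [-4.7, 1.4, 8.5]
grip_width: 0.0048
```

```bash
python3 - <<'E'
from h import *
o=env.observe();p=env.get_image("wrist");T=camT(p,o)
print(o["time_s"],o["position"],o["grip_width"],o["ft_force"],o["wrist_torque"])
np.savez("w6.npz",f=p["frame"],T=T,**{k:p[k] for k in("fx","fy","cx","cy")})
img=cv2.resize(p["frame"],None,fx=1.4,fy=1.4)
S=(.5482,-.156,101.57)
R=o["tool_rot"];c=o["position"]+.09*R[:,1];a=np.degrees(np.arctan2(R[1,1],R[0,1]));print(c,a)
draw(img,p,T,S,PL(0,0),(255,0,255),1.4);draw(img,p,T,S,STOP,(0,255,255),1.4)
cv2.imwrite("pics/w6o.png",img)
s=env.get_image("scene")["frame"][180:330,290:440]
cv2.imwrite("pics/s6.png",cv2.resize(s,None,fx=4,fy=4))
E
```

```text
11.15 [ 0.56544128 -0.24285848  0.02698482] 0.004844390516246154 [-4.70046019  1.35568076  8.47710882] [0.15436886 0.66605131 0.14907815]
[ 0.54730593 -0.15470458  0.02697901] 101.6249146261356
```

View pics/w6o.png

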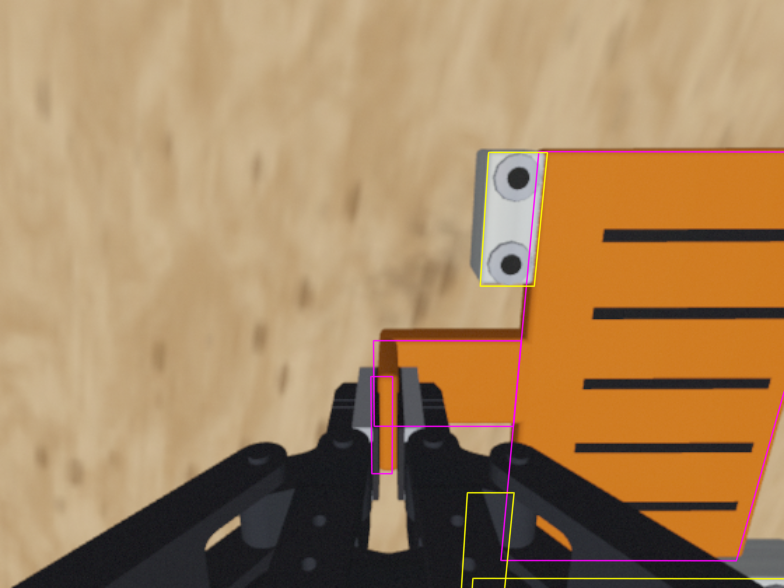

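View pics/s6.png

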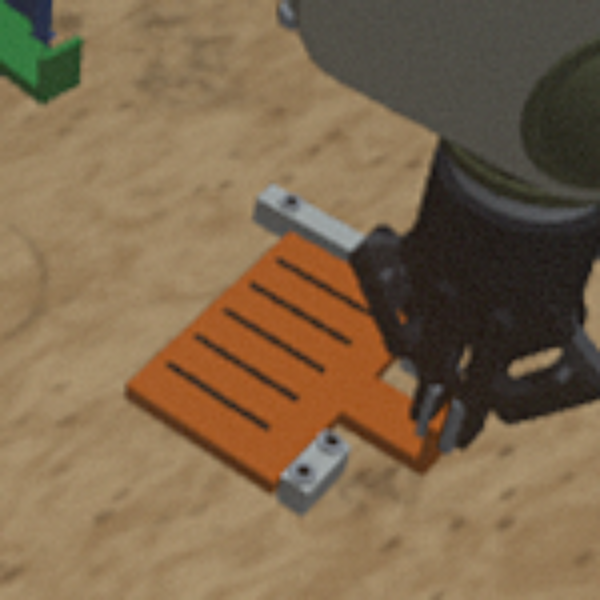

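Request:
servo_tool --commands '[{"linear":[-1,0,0],"angular":[0,0,0],"gripper":-1},{"linear":[-2,0,0],"angular":[0,0,0],"gripper":-1},{"linear":[-2,0,0],"angular":[0,0,0],"gripper":-1}]'

```text
time_s: 11.55
position: [0.566, -0.243, 0.027]
tool_rot: [[-0.979, -0.202, -0.005], [-0.202, 0.979, -0.001], [0.005, 0.0, -1.0]]
ft_force: [-11.8, -2.2, 11.9]
grip_width: 0.0048
```

Request:
servo_tool --commands '[{"linear":[0,-0.7,0],"angular":[0,0,0],"gripper":-1},{"linear":[0,-1.5,0],"angular":[0,0,0],"gripper":-1},{"linear":[0,-1.5,0],"angular":[0,0,0],"gripper":-1}]'

```text
time_s: 11.85
position: [0.5662, -0.2433, 0.027]
tool_rot: [[-0.979, -0.202, -0.005], [-0.202, 0.979, 0.002], [0.004, 0.002, -1.0]]
ft_force: [-11.6, 3.2, 13.5]
grip_width: 0.005
```

Request:
servo_tool --commands '[{"linear":[0,-1,0],"angular":[0,0,0],"gripper":-1},{"linear":[0,-2,0],"angular":[0,0,0],"gripper":-1},{"linear":[0,-2,0],"angular":[0,0,0],"gripper":-1}]'

```text
time_s: 12.15
position: [0.5666, -0.2438, 0.027]
tool_rot: [[-0.979, -0.202, -0.005], [-0.203, 0.979, 0.004], [0.005, 0.005, -1.0]]
ft_force: [-10.5, 8.3, 14.7]
grip_width: 0.0052
```

Request:
servo_tool --commands '[{"linear":[1,1.5,0],"angular":[0,0,0],"gripper":-1},{"linear":[1.5,2.5,0],"angular":[0,0,0],"gripper":-1},{"linear":[1.5,2.5,0],"angular":[0,0,0],"gripper":-0.6},{"linear":[1.5,2.5,0],"angular":[0,0,0],"gripper":-0.3},{"linear":[1.5,2.5,0],"angular":[0,0,0],"gripper":-0.3},{"linear":[1.5,2.5,0],"angular":[0,0,0],"gripper":-0.3},{"linear":[1.5,2.5,0],"angular":[0,0,0],"gripper":-0.3}]'

```text
time_s: 12.85
position: [0.5666, -0.2437, 0.0262]
tool_rot: [[-0.98, -0.201, -0.0], [-0.201, 0.98, 0.0], [0.0, 0.0, -1.0]]
ft_force: [-0.3, 0.0, -0.2]
grip_width: 0.0299
```

Request:
servo_tool --commands '[{"linear":[0,0,-5],"angular":[0,0,0],"gripper":-0.3},{"linear":[0,0,-15],"angular":[0,0,0],"gripper":-0.3},{"linear":[0,0,-30],"angular":[0,0,0],"gripper":-0.3},{"linear":[0,0,-60],"angular":[0,0,0],"gripper":-0.3},{"linear":[0,0,-100],"angular":[0,0,0],"gripper":-0.3},{"linear":[0,0,-150],"angular":[0,0,0],"gripper":-0.3},{"linear":[10,60,-190],"angular":[0,0,0],"gripper":-0.3},{"linear":[20,90,-220],"angular":[0,0,0],"gripper":-0.3},{"linear":[20,90,-220],"angular":[0,0,0],"gripper":-0.3},{"linear":[20,90,-220],"angular":[0,0,0],"gripper":-0.3},{"linear":[20,90,-220],"angular":[0,0,0],"gripper":-0.3}]'

```text
time_s: 13.95
position: [0.529, -0.1601, 0.2457]
tool_rot: [[-0.98, -0.201, -0.001], [-0.201, 0.98, 0.0], [0.001, 0.0, -1.0]]
ft_force: [-0.2, 0.1, -0.9]
grip_width: 0.0297
```

```bash
python3 - <<'E'
from h import *
o=env.observe();p=env.get_image("wrist");T=camT(p,o)
print(o["time_s"],o["position"],o["grip_width"],o["ft_force"],o["qvel"].round(2))
np.savez("w7.npz",f=p["frame"],T=T,**{k:p[k] for k in("fx","fy","cx","cy")})
img=cv2.resize(p["frame"],None,fx=1.4,fy=1.4)
cv2.imwrite("pics/w7.png",img)
s=env.get_image("scene")["frame"][130:330,190:440]
cv2.imwrite("pics/s7.png",cv2.resize(s,None,fx=3,fy=3))
E
```

```text
13.95 [ 0.52898268 -0.16008566  0.2457211 ] 0.029685499172210333 [-0.20325332  0.14572094 -0.88155455] [-0.71  1.65  0.27  0.01 -0.04 -0.02]
```

View pics/w7.png

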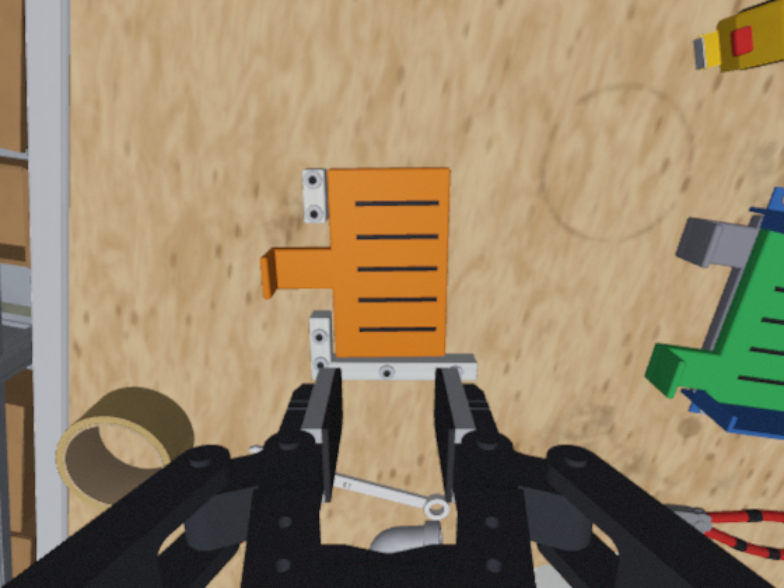

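View pics/s7.png

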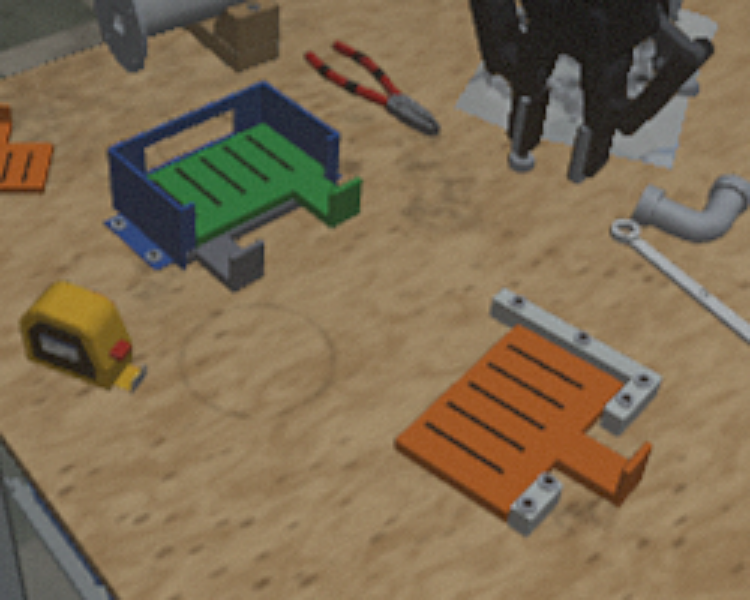

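```bash
python3 - <<'E'
from h import *
p,T,f=load("w7.npz")
c=f[110:280,180:350];cv2.imwrite("pics/c7.png",cv2.resize(c,None,fx=3.5,fy=3.5,interpolation=cv2.INTER_CUBIC))
E
```

```text
(no output)
```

View pics/c7.png

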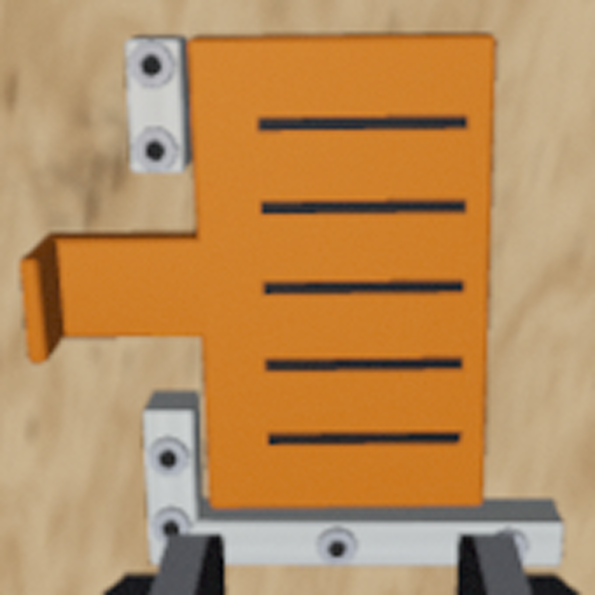

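```bash
python3 - <<'E'
from h import *
p,T,f=load("w7.npz");O=np.array([180,110])
L=[[-.045,.075,.012],[.045,.075,.012],[.045,-.075,.012],[-.045,-.075,.012],[-.045,.016,.012],[-.045,-.016,.012]]
uv=np.array([[189,39],[494,37],[481,506],[211,508],[198,236],[203,336]])/3.5+O
a,e=fit(p,T,L,uv,(.548,-.156,101.5));print(a,e.round(1).tolist())
L=[[-.061,.075,.02],[-.045,.075,.02],[-.045,.037,.02],[-.061,.037,.02],[-.061,-.037,.02],[-.045,-.037,.02],[-.045,-.075,.02],[.073,-.075,.02],[.073,-.091,.02]]
uv=np.array([[126,39],[181,39],[184,171],[131,171],[145,408],[195,408],[200,521],[555,517],[560,563]])/3.5+O
b,e=fit(p,T,L,uv,(.548,-.156,101.5));print(b,e.round(1).tolist())
d=a-b;t=np.radians(b[2]);print(d[0]*np.cos(t)+d[1]*np.sin(t),-d[0]*np.sin(t)+d[1]*np.cos(t),d[2])
E
```

```text
[  0.54732532  -0.15421277 102.13997781] [[-0.5, -0.5], [1.3, -0.7], [0.9, 0.4], [-0.6, 0.5], [-0.5, 0.3], [-0.6, 0.5]]
[  0.54789836  -0.15611087 101.35032482] [[-0.6, -0.5], [-0.2, -0.4], [0.3, 0.1], [-0.2, 0.0], [-0.9, 0.0], [-0.5, 0.1], [-0.9, -0.5], [2.7, 1.1], [0.4, 0.7]]
0.001973761860489328 0.00018826989045575614 0.7896529860351365
```

Request:
servo_tool --commands '[{"linear":[-50,77,0],"angular":[0,0,0],"gripper":-1},{"linear":[-50,77,0],"angular":[0,0,0],"gripper":-1},{"linear":[-50,77,20],"angular":[0,0,0],"gripper":-1},{"linear":[-50,77,60],"angular":[0,0,0],"gripper":-1},{"linear":[-50,77,100],"angular":[0,0,0],"gripper":-1},{"linear":[-50,77,140],"angular":[0,0,0],"gripper":-1},{"linear":[-50,77,180],"angular":[0,0,0],"gripper":-1},{"linear":[-50,77,210],"angular":[0,0,0],"gripper":-1},{"linear":[-50,77,224],"angular":[0,0,0],"gripper":-1},{"linear":[-50,77,228],"angular":[0,0,0],"gripper":-1},{"linear":[-50,77,228],"angular":[0,0,0],"gripper":-1}]'

```text
time_s: 15.15
position: [0.5623, -0.0746, 0.0173]
tool_rot: [[-0.98, -0.2, -0.002], [-0.2, 0.98, 0.001], [0.002, 0.001, -1.0]]
ft_force: [-0.4, -0.5, 0.4]
grip_width: -0.0001
```

Request:
servo_tool --commands '[{"linear":[0,-3,0],"angular":[0,0,0],"gripper":-1},{"linear":[0,-6,0],"angular":[0,0,0],"gripper":-1},{"linear":[0,-9,0],"angular":[0,0,0],"gripper":-1},{"linear":[0,-10,0],"angular":[0,0,0],"gripper":-1},{"linear":[0,-11,0],"angular":[0,0,0],"gripper":-1},{"linear":[0,-12,0],"angular":[0,0,0],"gripper":-1},{"linear":[0,-12,0],"angular":[0,0,0],"gripper":-1}]'

```text
time_s: 15.85
position: [0.5648, -0.0859, 0.0184]
tool_rot: [[-0.98, -0.201, 0.0], [-0.201, 0.98, -0.0], [-0.0, -0.0, -1.0]]
ft_force: [-0.1, -0.5, -0.3]
grip_width: -0.0
```

Not in contact yet; go on in millimetre steps.

Request:
servo_tool --commands '[{"linear":[0,-1,0],"angular":[0,0,0],"gripper":-1},{"linear":[0,-2,0],"angular":[0,0,0],"gripper":-1},{"linear":[0,-3,0],"angular":[0,0,0],"gripper":-1},{"linear":[0,-3,0],"angular":[0,0,0],"gripper":-1}]'

```text
time_s: 16.25
position: [0.5654, -0.0889, 0.0183]
tool_rot: [[-0.98, -0.201, -0.0], [-0.201, 0.98, 0.0], [0.0, 0.0, -1.0]]
ft_force: [1.2, -0.2, -0.2]
grip_width: 0.0001
```

```bash
python3 - <<'E'
from h import *
o=env.observe();p=env.get_image("wrist")
print(o["position"],o["ft_force"])
cv2.imwrite("pics/w8.png",p["frame"])
E
```

```text
[ 0.56543983 -0.08886362  0.01830329] [ 1.24643137 -0.19298527 -0.23647164]
```

View pics/w8.png

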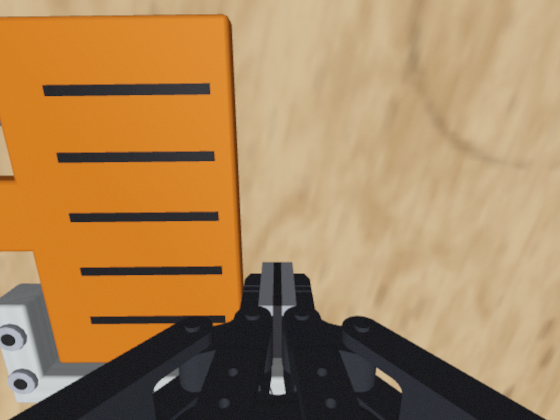

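Request:
servo_tool --commands '[{"linear":[0,-1.5,0],"angular":[0,0,0],"gripper":-1},{"linear":[0,-3,0],"angular":[0,0,0],"gripper":-1},{"linear":[0,-4,0],"angular":[0,0,0],"gripper":-1},{"linear":[0,-5,0],"angular":[0,0,0],"gripper":-1},{"linear":[0,-5,0],"angular":[0,0,0],"gripper":-1}]'

```text
time_s: 16.8
position: [0.5664, -0.0938, 0.0183]
tool_rot: [[-0.98, -0.201, 0.0], [-0.201, 0.98, -0.0], [-0.0, -0.0, -1.0]]
ft_force: [0.1, -0.9, -0.7]
grip_width: -0.0005
```

Request:
servo_tool --commands '[{"linear":[0,-1,0],"angular":[0,0,0],"gripper":-1},{"linear":[0,-2,0],"angular":[0,0,0],"gripper":-1},{"linear":[0,-2,0],"angular":[0,0,0],"gripper":-1}]'

```text
time_s: 17.1
position: [0.5669, -0.0957, 0.0183]
tool_rot: [[-0.98, -0.201, 0.0], [-0.201, 0.98, -0.0], [-0.0, -0.0, -1.0]]
ft_force: [1.0, -0.3, 0.2]
grip_width: -0.0002
```

Request:
servo_tool --commands '[{"linear":[0,-1,0],"angular":[0,0,0],"gripper":-1},{"linear":[0,-2,0],"angular":[0,0,0],"gripper":-1},{"linear":[0,-2,0],"angular":[0,0,0],"gripper":-1}]'

```text
time_s: 17.4
position: [0.5673, -0.0977, 0.0183]
tool_rot: [[-0.98, -0.201, 0.0], [-0.201, 0.98, -0.0], [-0.0, -0.0, -1.0]]
ft_force: [-0.4, 0.6, 0.3]
grip_width: 0.0001
```

Request:
servo_tool --commands '[{"linear":[0,-1,0],"angular":[0,0,0],"gripper":-1},{"linear":[0,-2,0],"angular":[0,0,0],"gripper":-1},{"linear":[0,-2,0],"angular":[0,0,0],"gripper":-1}]'

```text
time_s: 17.7
position: [0.5677, -0.0996, 0.0183]
tool_rot: [[-0.98, -0.201, 0.0], [-0.201, 0.98, 0.0], [-0.0, 0.0, -1.0]]
ft_force: [0.9, 0.6, 0.7]
grip_width: -0.0001
```

Request:
servo_tool --commands '[{"linear":[0,-1,0],"angular":[0,0,0],"gripper":-1},{"linear":[0,-1,0],"angular":[0,0,0],"gripper":-1}]'

```text
time_s: 17.9
position: [0.5679, -0.1004, 0.0183]
tool_rot: [[-0.98, -0.201, 0.0], [-0.201, 0.98, 0.0], [-0.0, 0.0, -1.0]]
ft_force: [0.9, 2.4, -0.5]
grip_width: 0.0001
```

Request:
servo_tool --commands '[{"linear":[0,-1,0],"angular":[0,0,0],"gripper":-1},{"linear":[0,-1,0],"angular":[0,0,0],"gripper":-1}]'

```text
time_s: 18.1
position: [0.5679, -0.1005, 0.0183]
tool_rot: [[-0.98, -0.201, -0.0], [-0.201, 0.98, 0.002], [0.0, 0.002, -1.0]]
ft_force: [-0.0, 6.8, 0.8]
grip_width: -0.0001
```

Request:
servo_tool --commands '[{"linear":[0,-1,0],"angular":[0,0,0],"gripper":-1},{"linear":[0,-1,0],"angular":[0,0,0],"gripper":-1}]'

```text
time_s: 18.3
position: [0.5679, -0.1007, 0.0183]
tool_rot: [[-0.98, -0.201, -0.001], [-0.201, 0.98, 0.003], [0.0, 0.003, -1.0]]
ft_force: [1.2, 10.0, 2.2]
grip_width: -0.0001
```

Request:
servo_tool --commands '[{"linear":[0,3,0],"angular":[0,0,0],"gripper":-1},{"linear":[0,8,0],"angular":[0,0,0],"gripper":-1},{"linear":[0,18,0],"angular":[0,0,0],"gripper":-1},{"linear":[0,25,-20],"angular":[0,0,0],"gripper":-1},{"linear":[0,25,-60],"angular":[0,0,0],"gripper":-1},{"linear":[0,0,-100],"angular":[0,0,0],"gripper":-1},{"linear":[0,-20,-150],"angular":[0,0,0],"gripper":-1},{"linear":[40,-50,-200],"angular":[0,0,0],"gripper":-1},{"linear":[40,-50,-230],"angular":[0,0,0],"gripper":-1},{"linear":[40,-50,-230],"angular":[0,0,0],"gripper":-1},{"linear":[40,-50,-230],"angular":[0,0,0],"gripper":-1},{"linear":[40,-50,-230],"angular":[0,0,0],"gripper":-1}]'

```text
time_s: 19.5
position: [0.5388, -0.1588, 0.2471]
tool_rot: [[-0.979, -0.202, -0.002], [-0.202, 0.979, 0.001], [0.002, 0.001, -1.0]]
ft_force: [0.4, 0.5, -0.1]
grip_width: -0.0002
```

```bash
python3 - <<'E'
from h import *
o=env.observe();p=env.get_image("wrist");T=camT(p,o)
print(o["time_s"],o["position"],o["ft_force"],np.abs(o["qvel"]).max())
np.savez("w9.npz",f=p["frame"],T=T,**{k:p[k] for k in("fx","fy","cx","cy")})
c=p["frame"][100:290,150:350];cv2.imwrite("pics/c9.png",cv2.resize(c,None,fx=3,fy=3,interpolation=cv2.INTER_CUBIC))
s=env.get_image("scene")["frame"][130:330,190:440]
cv2.imwrite("pics/s9.png",cv2.resize(s,None,fx=3,fy=3))
E
```

```text
19.5 [ 0.53878821 -0.15876755  0.24708524] [ 0.38284621  0.51545329 -0.14175929] 0.7102009995366714
```

View pics/c9.png

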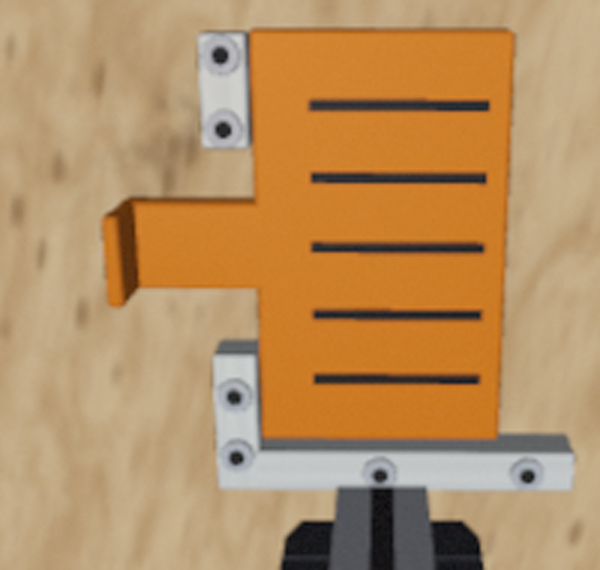

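View pics/s9.png

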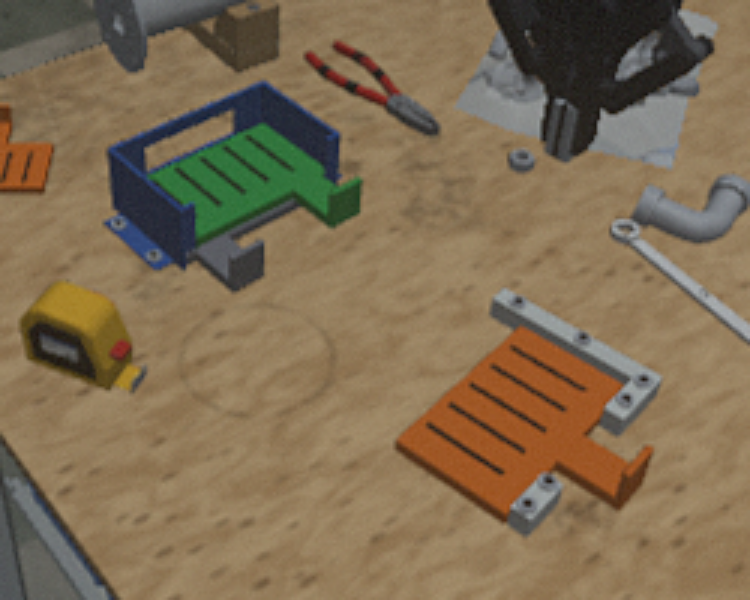

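```bash
python3 -c "
from rig import env
print(env.close_job())"
```

```text
the job is handed in; nothing more can be done
None
```

I pinched the orange plate by its lip, drew it about 156 mm straight out of the rack, and slid it along the board to the corner stop. I pressed it to the side rail (about 12 N), then the end blocks (about 8 N), released it and lifted clear. I handed the job in at about 19.6 s of the 72 s.

- **Orange plate:** The first check after release showed it about 2 mm off the end blocks and 0.8° out of square, inside tolerance. I nudged its rear edge with closed fingers until it stopped moving (10 N). The final wrist picture shows it against the rail and both end blocks, tab through the opening. I judged that last picture by eye and did not re-measure it.
- **Grey and green plates:** Both look flat in the rack, with the grey tab down on the board. I checked this in the scene pictures only and did not measure their heights or how far forward they sit.
- **Arm:** It finished about 0.25 m above the board, touching nothing, with no force reading beyond noise.
- **Disagreement:** The top camera placed the rack and stop 3–6 mm away from where the wrist camera did. I used the wrist values, and the grasp and contacts agreed with them.

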